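# File the red parts case into the packed rack

### The job

Take the red parts case by its black handle out of the grey filling stand and file it upright in the grey rack right next to the yellow case, on the yellow case's side towards the sprung metal end plate. The row is packed, so work the case's thin lower edge into the crack there, gently ease the neighbours along against the sprung plate without forcing, tipping or lifting them, then push the case down until it stands fully home on the rack floor, press it there for half a second or longer with 13 N or so (under 9 N does not bed it in, over 19 N is too rough), and let go. Leave everything else on the bench as it is.

Things in the scene. Friction and masses are not known exactly. Their poses are not given: they have to be found in the camera images.
- rack: grey open rack, fixed, 130 (x) by 190 mm (y). Origin: on the bench, z up; floor, lined with slick white plastic, 8 mm above it. The row of 4 cases runs along its y, from a fixed end wall at -y (inner face y = -75 mm, top at z = 70 mm) to the sprung plate at +y; dark spring housing y = 64 to 100 mm, 66 mm tall. Side rails (inner faces x = -55 and 55 mm, tops z = 38 mm) leave 5 mm each side of a case.
- plate (a joint): bright sprung end plate (104 mm wide, top 69 mm above the bench) pressing the row towards the fixed wall; travel in m along the rack's +y. At 0 its face is at rack y = 21.5 mm, touching the row of 4. It yields softly (1 N at 0, 2 N at 27 mm, plus the sliding of the cases) up to a hard stop at 0.027: 3 mm more than the red case needs.
- red_mid (a point): red parts case standing in the stand: the centre of its red body, 35 mm above its underside, z up. Body 24 mm thick (y), 100 mm wide (x), 70 mm tall; the lowest 20 mm taper evenly from both faces to a flat lower edge 8 mm thick. About 0.25 kg. Home in the rack, this point is 43 mm above the bench.
- red_grip (a point): the black upright handle on top of the red case: 14 mm thick (along the case's y), 32 mm wide (along x), rising 46 mm above the red body (to 116 mm above the case's underside). This point is in its middle, 98 mm above the case's underside, 63 mm above red_mid.
- stand: grey filling stand fixed to the bench, 120 by 60 mm, origin at the centre of its underside; the red case stands in its slot (27 mm wide across y, floor 6 mm above the bench, cheeks' tops 40 mm above the bench), so it lifts out straight up.
- yellow: yellow parts case, in any of the three places of the row nearest the fixed end wall: 24 mm thick (y), 100 mm wide (x), 70 mm tall, flat-bottomed; the top 16 mm taper evenly from both faces to a ridge 8 mm thick with a small white label; 0.25 kg. Origin: centre of its underside, z up. Loose in the row, x and y along the rack's.
- blue: blue parts case in the row, the same shape, size and origin as the yellow one
- white: white parts case in the row, the same shape, size and origin as the yellow one
- green: green parts case in the row, the same shape, size and origin as the yellow one; always the one next to the sprung plate. Any stored case pushed sideways only at its ridge tips over; pushed lower down, or wedged downwards and sideways together, it slides
- spool_a: bystander: orange thread spool, 34 mm across, 50 mm tall, not to be disturbed
- spool_b: bystander: green thread spool, 34 mm across, 50 mm tall, not to be disturbed
- glue: bystander: small bottle with a red cap, 44 mm across, 110 mm tall, not to be disturbed
- driver: bystander: screwdriver lying on the bench, not to be disturbed
- spanner: bystander: open-ended spanner lying on the bench, not to be disturbed
- pot: bystander: small blue plastic bowl, 70 mm across, 50 mm tall, not to be disturbed
Things that resemble listed ones, but are neither listed nor needed, are in the scene too. Of the things shaped like the white, the white one is meant.

How it is judged:
By the outcome, as a careful person would: the job done as asked, in the order asked, and still so for the second after the job is handed in, with the robot touching nothing.
It also fails if it takes over 67 s, if anything falls off the work surface, if the arm or the gripper's body presses on something with over 40 N, if the wrist force passes 120 N, or if a joint passes its speed limit or range.

### The arm

A 6-joint arm with a two-finger parallel gripper is mounted at the origin on the work surface. World frame = base frame: x ahead of the robot, y to its left, z up, the work surface at z = 0. Lengths are in m, angles in degrees, forces in N, time in s.
With the tool pointing down it reaches from about 0.4 to 0.825 m from the base axis. Payload 7 kg.
Tool frame: the origin (TCP) lies midway between the tips of the shut fingers; the grasp point (between the pads) lies 19 mm behind it; z points along the fingers, y is the direction in which the jaws open and shut (so a half turn about z gives the same grasp; the last joint's range is limited). The gripper opens to 88 mm and grips with 3 to 60 N. Pads are 19 mm wide; open, the fingers measure 130 mm over their backs; the gripper's body (78 mm by 193 mm) begins 47 mm behind the grasp point.
Start: joints at [82.282, 20.546, 0.682, 0, -70.136, -16.507], TCP at [0.277, 0.616, 0.227] pointing down, gripper open.
Joint ranges: [-176.03, 176.03], [-82.01, 121.73], [-58.28, 71.71], [-173.87, 95.51], [-174.79, -0.11], [-173.66, 173.66]. Speed limits (degrees/s): [136.94, 136.94, 172.46, 180, 180, 180].

### API

Orientations are given as a 3x3 rotation matrix whose columns are the frame's x, y, z axes.
In Python, from rig import robot gives the robot as it stands. Calls block until the motion is done:
- robot.goto(position, orientation): joint-space move of the TCP to a pose.
- robot.servo_line(position, ori=None, speed=0.15): straight line of the TCP; ori=None keeps the orientation; speed is the mean speed in m/s.
- robot.movej(angles): joint-space move.
- robot.move_gripper(opening): opening from 0.0 (shut) to 1.0 (fully open); the grip force is fixed at half the most; returns when the fingers have stopped.
- robot.dwell(seconds).
- robot.ik(position, orientation): joint angles nearest the present ones, or None.
- robot.grab_frame(name): name is "scene" or "top" or "wrist"; returns (picture, depth): 420x560x3 uint8, red, green, blue; 420x560 float32, m along the optical axis (not along the pixel's ray), 0 where there is no reading.
- robot.camera_info(name): a dict with "vfov" (degrees; the focal length in pixels is half the picture's height over the tangent of half this angle, whatever the lens; pixels are square), "cx", "cy" (the principal point, pixels), "view" (4x4, takes a point from world to camera coordinates); the wrist camera has in their place "T_tool_cam" (4x4, takes a point from camera to tool coordinates, whose origin is the TCP and whose axes are the flange's). Camera axes: x right, y down, z forward; pixel columns grow to the right and rows downward; lengths in m; the calibration is good to about 2 mm. A picture is of the moment at which its call begins: read the wrist's pose just before it. camera_info takes no time and is no camera call.
A pose or a line that the arm cannot do raises robot.Unreachable and nothing moves.
- robot.job_done(): hands the job in, once; it reports no verdict.
Readings, each from a call of its own:
- robot.read_t(): time.
- robot.read_qpos(): joint angles.
- robot.read_qvel(): joint speeds.
- robot.read_effort(): joint torques, N m.
- robot.read_position(): TCP position.
- robot.read_tcp_rot(): TCP orientation.
- robot.read_force(): force on the tool from outside, world axes, zero at the start.
- robot.read_ft_torque(): the same for the moment, N m.
- robot.read_grip_width(): opening from 0.0 (shut) to 1.0 (fully open).
Only numpy, scipy, OpenCV 4.12 (cv2) and the standard library are available. Lean on these libraries where they do the work, as an engineer would, in place of code of your own. Each camera call takes 0.05 s, during which the arm holds its last target. There are 200 camera calls.

## Working session

There is one attempt and no reset: what is moved stays moved. The work goes in short steps, each a Python script; the robot and the scene stay as the last script left them, time stands still between calls to the robot, and variables do not carry over. Pictures are saved under pics/ and viewed, and the job is handed in when it is done.

```bash
ls; mkdir -p pics; python3 - <<'E'
from rig import robot
import cv2,numpy as np
for n in ["scene","top","wrist"]:
    im,d=robot.grab_frame(n); cv2.imwrite(f"pics/{n}0.png",im[:,:,::-1]); np.savez(f"{n}0.npz",im=im,d=d)
    print(n,robot.camera_info(n))
print(robot.read_t())
E
```

```text
pics
scene {'vfov': 45.06913400390765, 'cx': 277.04729250559103, 'cy': 203.33072877890967, 'view': array([[ 0.67165799,  0.74059514,  0.01985907, -0.38275847],
       [ 0.5403882 , -0.47139778, -0.69696824, -0.19779621],
       [-0.50680977,  0.47885589, -0.71682696,  1.58695377],
       [ 0.        ,  0.        ,  0.        ,  1.        ]])}
top {'vfov': 53.614691159181774, 'cx': 274.944385935024, 'cy': 215.5478214930137, 'view': array([[-2.04546655e-02, -9.99780113e-01, -4.61870751e-03,
         1.88554631e-02],
       [-9.78498003e-01,  2.09671622e-02, -2.05187806e-01,
         5.25840205e-01],
       [ 2.05239529e-01,  3.22348130e-04, -9.78711720e-01,
         1.01037346e+00],
       [ 0.00000000e+00,  0.00000000e+00,  0.00000000e+00,
         1.00000000e+00]])}
wrist {'vfov': 60.60770757979806, 'cx': 276.0278890136083, 'cy': 207.23998209898954, 'T_tool_cam': array([[ 8.27263046e-05, -9.53454353e-01, -3.01537376e-01,
         8.13917198e-02],
       [ 9.99999996e-01,  8.32156071e-05,  1.12225604e-05,
         3.43526462e-04],
       [ 1.43924167e-05, -3.01537376e-01,  9.53454357e-01,
        -1.57643854e-01],
       [ 0.00000000e+00,  0.00000000e+00,  0.00000000e+00,
         1.00000000e+00]])}
0.15
```

View pics/scene0.png

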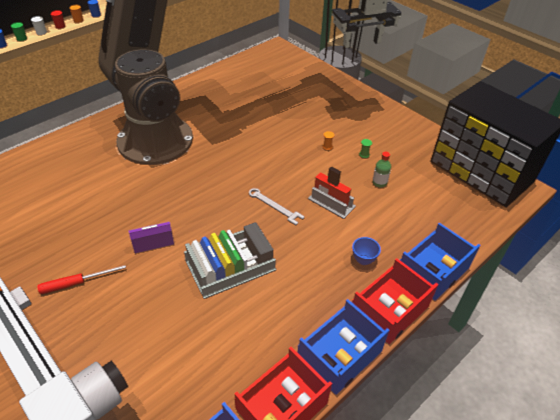

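View pics/top0.png

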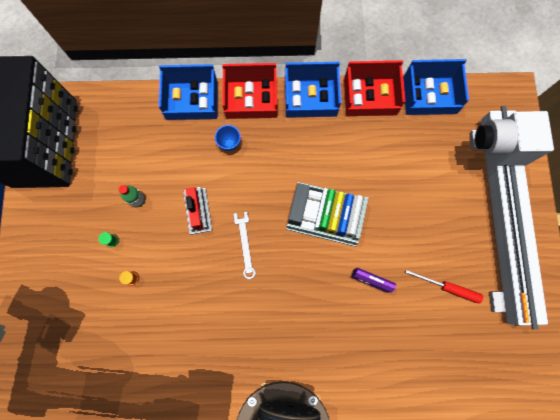

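The scene and top pictures show the rack at about (328,213) in the top view, with the row from the sprung plate reading green (328), yellow (338), blue (347), white (358). The red case in its stand is at (195,210). The purple case is a decoy.

```bash
cat > h.py <<'E'
import cv2,numpy as np
from rig import robot
def cam(n,pose=None):
    c=robot.camera_info(n); f=210/np.tan(np.radians(c['vfov']/2))
    if n=='wrist':
        T=np.eye(4);T[:3,:3]=pose[1];T[:3,3]=pose[0];T=T@c['T_tool_cam']
    else: T=np.linalg.inv(c['view'])
    return f,c['cx'],c['cy'],T
def cloud(d,C):
    f,cx,cy,T=C; v,u=np.mgrid[:d.shape[0],:d.shape[1]]
    P=np.stack([(u-cx)/f*d,(v-cy)/f*d,d],-1)@T[:3,:3].T+T[:3,3]; P[d==0]=np.nan; return P
def onplane(uv,z,C):
    f,cx,cy,T=C; r=T[:3,:3]@np.array([(uv[0]-cx)/f,(uv[1]-cy)/f,1]); return T[:3,3]+r*(z-T[2,3])/r[2]
def snap(n,name):
    pose=(np.array(robot.read_position()),np.array(robot.read_tcp_rot()))
    im,d=robot.grab_frame(n); cv2.imwrite(f"pics/{name}.png",im[:,:,::-1]); C=cam(n,pose)
    np.savez(name+".npz",im=im,d=d,T=C[3]); return im,d,C
def hsv(im): return cv2.cvtColor(im,cv2.COLOR_RGB2HSV)
def down(a): # tool x at angle a (deg) in world, pointing down
    c,s=np.cos(np.radians(a)),np.sin(np.radians(a)); return np.array([[c,s,0],[s,-c,0],[0,0,-1.]])
HUE=dict(red=(172,6),yellow=(22,34),green=(45,75),blue=(105,125))
def mask(im,col,s=130,v=60):
    H=hsv(im); a,b=HUE[col]; h=H[...,0]; m=(h>=a)&(h<=b) if a<b else (h>=a)|(h<=b)
    return m&(H[...,1]>s)&(H[...,2]>v)
E
python3 - <<'E'
from h import *
z=np.load('top0.npz'); C=cam('top'); P=cloud(z['d'],C)
boxes=dict(red=(180,180,215,238),yellow=(285,180,370,245),green=(285,180,370,245),blue=(285,180,370,245))
for k,b in boxes.items():
    m=mask(z['im'],k); w=np.zeros_like(m); w[b[1]:b[3],b[0]:b[2]]=1; m&=w
    Q=P[m]; Q=Q[np.isfinite(Q[:,0])]; print(k,len(Q),np.nanmedian(Q,0).round(4),np.nanpercentile(Q[:,2],[5,50,95]).round(3))
    t=Q[Q[:,2]>np.nanpercentile(Q[:,2],90)-.012][:,:2]; r=cv2.minAreaRect(t.astype(np.float32)*1000); print(r)
p=P[180:245,285:370].reshape(-1,3); p=p[p[:,2]>.03]; print('rack',cv2.minAreaRect(p[:,:2].astype(np.float32)*1000))
p=P[180:240,180:215].reshape(-1,3); 
for lo,hi in((.02,.045),(.06,.085),(.1,.14)):
    q=p[(p[:,2]>lo)&(p[:,2]<hi)]; print('stand',lo,len(q),cv2.minAreaRect(q[:,:2].astype(np.float32)*1000))
print(robot.read_tcp_rot())
E
```

```text
red 350 [0.535  0.2115 0.0758] [0.043 0.076 0.08 ]
((550.762939453125, 216.14468383789062), (101.03028106689453, 22.677650451660156), 9.346590995788574)
yellow 326 [ 0.5244 -0.144   0.0723] [0.058 0.072 0.081]
((531.4002685546875, -146.49783325195312), (20.674484252929688, 101.2365493774414), 74.21882629394531)
green 259 [ 0.5324 -0.1233  0.075 ] [0.063 0.075 0.081]
((538.18212890625, -124.48995208740234), (18.376155853271484, 98.96653747558594), 74.76071166992188)
blue 298 [ 0.5196 -0.1677  0.074 ] [0.061 0.074 0.081]
((525.3046264648438, -169.82235717773438), (20.061954498291016, 100.20581817626953), 74.63156127929688)
rack ((537.2942504882812, -127.46791076660156), (189.6553497314453, 123.31975555419922), 74.8687973022461)
stand 0.02 259 ((554.5692138671875, 217.68983459472656), (110.73665618896484, 43.65850830078125), 9.002280235290527)
stand 0.06 309 ((550.5965576171875, 217.15548706054688), (101.03028106689453, 24.726459503173828), 9.346590995788574)
stand 0.1 103 ((550.0484008789062, 217.0908966064453), (32.344974517822266, 14.266165733337402), 8.620564460754395)
[[ 9.11930190e-01 -4.10345190e-01 -3.91634949e-04]
 [-4.10345352e-01 -9.11929388e-01 -1.21814589e-03]
 [ 1.42716889e-04  1.27156960e-03 -9.99999181e-01]]
```

```bash
python3 - <<'E'
from h import *
def show(name,im,d,C,cols):
    P=cloud(d,C)
    for k,(c,r) in cols.items():
        m=mask(im,k)&(np.linalg.norm(P[...,:2]-np.array(c),axis=-1)<r)&(P[...,2]>.045)
        Q=P[m]; zt=np.percentile(Q[:,2],95); t=Q[Q[:,2]>zt-.004]
        print(name,k,len(t),zt.round(4),t.mean(0).round(4),cv2.minAreaRect(t[:,:2].astype(np.float32)*1000))
    return P
robot.goto([.537,-.127,.23],down(-15.1)); im,d,C=snap('wrist','w_rack')
P=show('rack',im,d,C,dict(yellow=((.53,-.146),.07),green=((.538,-.124),.07),blue=((.525,-.17),.07)))
robot.goto([.55,.217,.25],down(9)); im,d,C=snap('wrist','w_red')
P=show('red',im,d,C,dict(red=((.55,.217),.07)))
p=P.reshape(-1,3); p=p[np.linalg.norm(p[:,:2]-[.55,.217],axis=1)<.08]
for lo,hi in((.032,.044),(.115,.13)):
    q=p[(p[:,2]>lo)&(p[:,2]<hi)]; print(lo,len(q),np.median(q[:,2]),cv2.minAreaRect(q[:,:2].astype(np.float32)*1000))
print(robot.read_t())
E
```

```text
rack yellow 1092 0.0784 [ 0.5342 -0.149   0.0799] ((531.6915283203125, -147.86178588867188), (50.29592514038086, 94.7353744506836), 51.09787368774414)
rack green 1038 0.0783 [ 0.543  -0.1266  0.077 ] ((539.55712890625, -125.5999984741211), (12.172954559326172, 98.17794799804688), 75.15301513671875)
rack blue 1064 0.0784 [ 0.5292 -0.1719  0.0771] ((525.7728271484375, -171.09498596191406), (12.409571647644043, 99.36822509765625), 74.58908081054688)
red red 1836 0.0771 [0.5566 0.2171 0.0771] ((550.0354614257812, 216.38677978515625), (100.01718139648438, 23.299659729003906), 9.484282493591309)
0.032 1650 0.03958212814973197 ((554.1295776367188, 216.59918212890625), (110.01177215576172, 42.98048400878906), 9.346060752868652)
0.115 642 0.12140976822531022 ((550.5252075195312, 216.33242797851562), (31.970752716064453, 13.468877792358398), 9.243870735168457)
4.325
```

View pics/w_rack.png

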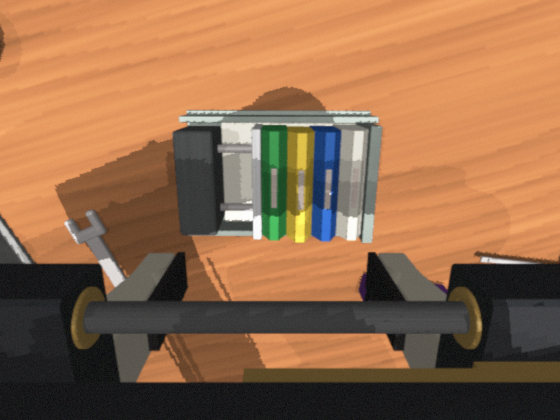

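View pics/w_red.png

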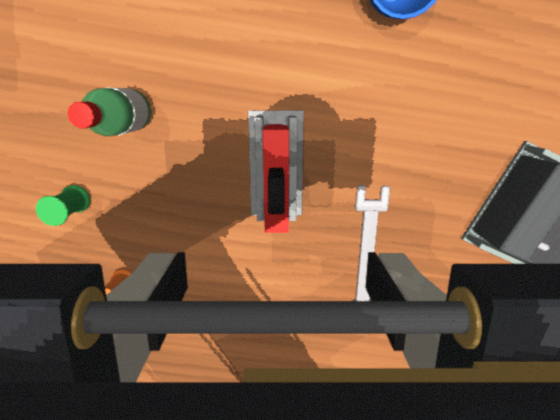

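Both wrist views are clear. Around the crack, the green ridge is at u≈273 and the yellow at u≈301. The red case shows at (277,180) with its black handle, and nothing stands within finger reach. The measured heights (0.077 red top, 0.121 handle, 0.078 row) match the task, so I'm grasping.

```bash
python3 - <<'E'
from h import *
g=[.5503,.2164]; R=down(9.35)
robot.move_gripper(.5)
robot.goto([*g,.16],R); f0=robot.read_force()
robot.servo_line([*g,.085],speed=.06); print('f',np.round(np.array(robot.read_force())-f0,2))
robot.move_gripper(0.0); print('w',robot.read_grip_width()*88)
robot.servo_line([*g,.092],speed=.03); robot.dwell(.2); print(np.round(robot.read_force(),2))
robot.servo_line([*g,.25],speed=.12); robot.dwell(.2); print(np.round(f0,2),np.round(robot.read_force(),2),np.round(robot.read_position(),4))
# hold beside rack crack and look
robot.goto([.537,-.127,.25],down(-15.2)); robot.dwell(.2)
snap('wrist','w_held'); snap('top','t_held'); snap('scene','s_held'); print(robot.read_t(),robot.read_force())
# rack ridges in rack coords from earlier image
z=np.load('w_rack.npz'); f,cx,cy,_=cam('scene'); c=robot.camera_info('wrist'); f=210/np.tan(np.radians(c['vfov']/2))
P=cloud(z['d'],(f,c['cx'],c['cy'],z['T']))
a=np.radians(-15.2); X=np.array([np.cos(a),np.sin(a)]);Y=np.array([-np.sin(a),np.cos(a)])
L=np.stack([P[...,:2]@X,P[...,:2]@Y,P[...,2]],-1)
o=np.array([.537,-.127]); print('o',o@X,o@Y)
for k in('green','yellow','blue'):
    m=mask(z['im'],k)&(L[...,2]>.055); 
    for lo,hi in((.0765,.085),(.06,.085)):
        q=L[m&(L[...,2]>lo)&(L[...,2]<hi)&(abs(L[...,1]-o@Y)<.08)&(abs(L[...,0]-o@X)<.08)]
        print(k,lo,len(q),np.percentile(q[:,1],[2,50,98]).round(4),np.percentile(q[:,0],[1,99]).round(4))
q=L[(L[...,2]>.03)&(abs(L[...,0]-o@X)<.045)&(abs(L[...,1]-o@Y)<.13)]
# height profile along rack y
b=np.round(q[:,1],3)
for v in np.unique(b)[::2]: print(v,np.median(q[b==v,2]).round(4),end='; ')
E
```

```text
f [-1.12  0.01 -1.78]
w 14.261991312168682
[ 0.17  0.44 -2.7 ]
[0.57 0.12 0.92] [-0.77 -0.06 -3.05] [0.5502 0.2163 0.2494]
11.5667 [-1.37420667 -0.18841049 -3.98916911]
o 0.5515118832190211 0.018238494132160797
green 0.0765 724 [0.0158 0.02   0.025 ] [0.5052 0.6017]
green 0.06 2239 [0.01   0.0205 0.0315] [0.5056 0.6025]
yellow 0.0765 797 [-0.0081 -0.0037  0.0009] [0.5027 0.6004]
yellow 0.06 2449 [-0.0138 -0.001   0.0085] [0.5031 0.601 ]
blue 0.0765 758 [-0.032  -0.0275 -0.023 ] [0.504  0.6012]
blue 0.06 2295 [-0.0371 -0.0238 -0.0163] [0.504  0.6018]
-0.074 0.0685; -0.072 0.0697; -0.07 0.0696; -0.068 0.0696; -0.066 0.0696; -0.064 0.0664; -0.062 0.0648; -0.06 0.0689; -0.058 0.0727; -0.056 0.0769; -0.054 0.0781; -0.052 0.0783; -0.05 0.0785; -0.048 0.0783; -0.046 0.3046; -0.044 0.3165; -0.042 0.3179; -0.04 0.3162; -0.038 0.3184; -0.036 0.3187; -0.034 0.3189; -0.032 0.3188; -0.03 0.3158; -0.028 0.3127; -0.026 0.2603; -0.024 0.3212; -0.022 0.3139; -0.02 0.3208; -0.018 0.3211; -0.016 0.3213; -0.014 0.3226; -0.012 0.3225; -0.01 0.3219; -0.008 0.322; -0.006 0.3216; -0.004 0.3216; -0.002 0.3219; 0.0 0.3137; 0.002 0.314; 0.004 0.3212; 0.006 0.3214; 0.008 0.3214; 0.01 0.3225; 0.012 0.3221; 0.014 0.3218; 0.016 0.3216; 0.018 0.3227; 0.02 0.3128; 0.022 0.322; 0.024 0.3223; 0.026 0.3135; 0.028 0.3131; 0.03 0.3133; 0.032 0.313; 0.034 0.313; 0.036 0.3132; 0.038 0.3131; 0.04 0.3134; 0.042 0.3297; 0.044 0.3293; 0.046 0.3296; 0.048 0.3294; 0.05 0.3298; 0.052 0.3292; 0.054 0.3295; 0.056 0.3292; 0.058 0.3293; 0.06 0.3296; 0.062 0.2585; 0.064 0.3124; 0.066 0.3057; 0.068 0.3189; 0.07 0.3188; 0.072 0.3188; 0.074 0.3185; 0.076 0.3164; 0.078 0.3181; 0.08 0.3173; 0.082 0.3099; 0.084 0.3006; 0.086 0.066; 0.088 0.0658; 0.09 0.0659; 0.092 0.0656; 0.094 0.0657; 0.096 0.0656; 0.098 0.0656; 0.1 0.0657; 0.102 0.0655; 0.104 0.0655; 0.106 0.0657; 0.108 0.0657; 0.11 0.0646;
```

View pics/w_held.png

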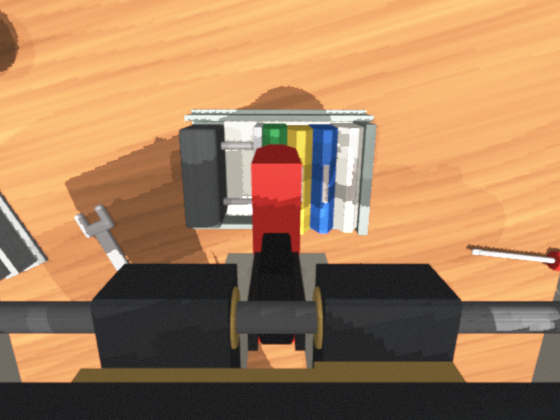

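The held case is centred between the jaws: red body at u≈277, handle at (277,245), with the row visible behind it. Next I'll measure the wrist-camera bias from the held case, and the yaws.

```bash
python3 - <<'E'
from h import *
c=robot.camera_info('wrist'); f=210/np.tan(np.radians(c['vfov']/2))
a=np.radians(-15.2); X=np.array([np.cos(a),np.sin(a)]);Y=np.array([-np.sin(a),np.cos(a)])
p=np.array(robot.read_position()); print('tcp',p,'L',p[:2]@X,p[:2]@Y, 'R',np.round(robot.read_tcp_rot(),4).tolist())
for n in('w_rack','w_held'):
    z=np.load(n+'.npz'); P=cloud(z['d'],(f,c['cx'],c['cy'],z['T'])); L=np.stack([P[...,:2]@X,P[...,:2]@Y,P[...,2]],-1)
    o=[.5515,.018]; near=(abs(L[...,0]-o[0])<.07)&(abs(L[...,1]-o[1])<.1)
    for k in('red','green','yellow','blue'):
        zl=(.0765,.085) if k!='red' else (.232,.252)
        m=mask(z['im'],k)&near&(L[...,2]>zl[0])&(L[...,2]<zl[1])
        if m.sum()<50: print(n,k,m.sum());continue
        q=L[m]; b=np.round(q[:,0]/.004); 
        xs,ys=[],[]
        for v in np.unique(b):
            s=q[b==v,1]
            if len(s)>8: xs.append(v*.004); ys.append((np.percentile(s,3)+np.percentile(s,97))/2)
        s,i=np.polyfit(xs,ys,1); print(n,k,len(q),'slope deg',np.degrees(s).round(2),'y@.5515',(s*.5515+i).round(4),'x',np.percentile(q[:,0],[1,99]).round(4),'z',np.median(q[:,2]).round(4), 'z slope y',np.polyfit(q[:,1],q[:,2],1)[0].round(3),'x',np.polyfit(q[:,0],q[:,2],1)[0].round(3))
E
```

```text
tcp [ 0.53718614 -0.12642368  0.24990692] L 0.551540405567685 0.01884346075167162 R [[0.9653, -0.2612, -0.0002], [-0.2612, -0.9653, -0.0], [-0.0002, 0.0001, -1.0]]
w_rack red 0
w_rack green 724 slope deg -0.26 y@.5515 0.0204 x [0.5052 0.6017] z 0.0775 z slope y 0.007 x -0.001
w_rack yellow 797 slope deg -0.19 y@.5515 -0.0036 x [0.5027 0.6004] z 0.0776 z slope y -0.001 x -0.001
w_rack blue 758 slope deg 0.04 y@.5515 -0.0275 x [0.504  0.6012] z 0.0776 z slope y 0.003 x 0.0
w_held red 3834 slope deg 0.23 y@.5515 0.019 x [0.5572 0.6016] z 0.2404 z slope y -0.004 x -0.023
w_held green 136 slope deg -3.85 y@.5515 0.0234 x [0.5909 0.6026] z 0.0776 z slope y -0.033 x -0.0
w_held yellow 418 slope deg 1.72 y@.5515 -0.006 x [0.5032 0.6008] z 0.0776 z slope y 0.021 x -0.001
w_held blue 693 slope deg -0.04 y@.5515 -0.0275 x [0.5035 0.6016] z 0.0775 z slope y -0.007 x -0.0
```

View pics/s_held.png

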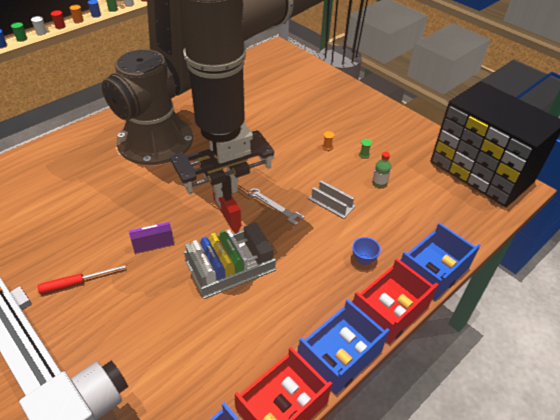

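```bash
cat >> h.py <<'E'
A=np.radians(-15.25); B=np.array([[np.cos(A),-np.sin(A),0],[np.sin(A),np.cos(A),0],[0,0,1]]) # rack axes
a0=np.radians(-15.2); L2W=lambda x,y:np.array([x*np.cos(a0)-y*np.sin(a0),x*np.sin(a0)+y*np.cos(a0)])
def L(p): p=np.asarray(p); return np.array([p[0]*np.cos(a0)+p[1]*np.sin(a0),-p[0]*np.sin(a0)+p[1]*np.cos(a0),p[2]])
def F(n=5):
    s=[]
    for _ in range(n): s.append(robot.read_force()); robot.dwell(.01)
    return B.T@np.mean(s,0)
YY=-.0038
def yc(zb): return YY+.016+(.4*(min(.062-zb,.020)) if zb<.062 else -.5*(zb-.062))
def ori(th):
    t=np.radians(th); return B@np.array([[np.cos(t),0,np.sin(t)],[0,1,0],[-np.sin(t),0,np.cos(t)]])@np.diag([1,-1,-1.])
E
python3 - <<'E'
from h import *
import json
c=robot.camera_info('wrist'); f=210/np.tan(np.radians(c['vfov']/2))
z=np.load('w_red.npz'); P=cloud(z['d'],(f,c['cx'],c['cy'],z['T']))
m=mask(z['im'],'red')&(np.linalg.norm(P[...,:2]-[.55,.2164],axis=-1)<.06)&(P[...,2]>.073)&(P[...,2]<.081); q=P[m]
u=(q[:,:2]-[.55,.2164])@[np.cos(.163),np.sin(.163)]; sl=np.polyfit(u,q[:,2],1)[0]; print('stand slope',sl)
th=np.degrees(-.023-sl); th=th if abs(th)>.5 else 0; print('th',th)
R=ori(th); x=.5517
tgt=np.array([*L2W(x,yc(.07)+.0005),.085+.079]); robot.goto(tgt,R); robot.dwell(.3)
for _ in range(2):
    e=tgt-np.array(robot.read_position()); robot.servo_line(tgt+e,speed=.03); robot.dwell(.2)
print('err',e,np.array(robot.read_position())-tgt); f0=F(20); print('f0',f0.round(2),'std',np.std([robot.read_force() for _ in range(5)],0),robot.read_t())
json.dump(dict(f0=f0.tolist(),th=th,e=e.tolist()),open('s.json','w'))
snap('scene','s_hover'); snap('top','t_hover')
i=cv2.imread('pics/s_hover.png')[160:310,150:310]; cv2.imwrite('pics/s_hover_c.png',cv2.resize(i,None,fx=4,fy=4,interpolation=cv2.INTER_CUBIC))
E
```

```text
stand slope -0.0002493762786952922
th -1.303514720520975
err [0.00104354 0.00013399 0.00158621] [0.00094485 0.00013163 0.00150492]
f0 [-0.11  0.17 -2.92] std [0.0000000e+00 0.0000000e+00 4.4408921e-16] 13.4
```

View pics/s_hover_c.png

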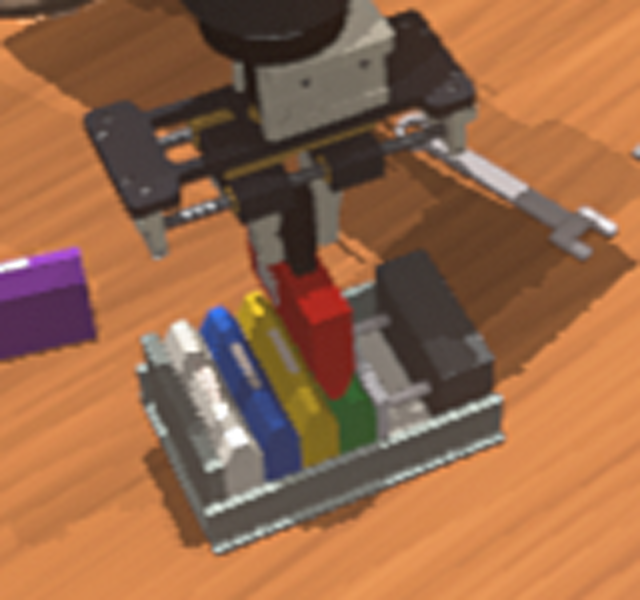

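The hover view shows the red lower edge lined up over the yellow/green crack at about (340,395) in the crop. Steady-state error is about 0.1 mm, so I'll drop the correction and descend along the wedge path under force watch.

```bash
cat > desc.py <<'E'
from h import *
import json,sys
s=json.load(open('s.json')); f0=np.array(s['f0']); R=ori(s['th']); x=.5517; d=s.get('d',.0005)
zb0,zb1=float(sys.argv[1]),float(sys.argv[2]); step=float(sys.argv[3]); n=int(np.ceil((zb0-zb1)/step))
for k,zb in enumerate(np.linspace(zb0,zb1,n+1)):
    robot.servo_line([*L2W(x,yc(zb)+d),zb+.079],R,speed=.02)
    f=F(3)-f0; l=L(robot.read_position())
    print(f'{zb*1e3:.1f} zb_act {1e3*(l[2]-.079):.1f} dy {1e3*(l[1]-yc(l[2]-.079)):.2f} f',f.round(2),f't {robot.read_t():.2f}')
    if f[2]>9 or np.hypot(*f[:2])>9: print('STOP');break
    if f[1]>1.5: d=min(d+.0003,.0022)
s['d']=d; json.dump(s,open('s.json','w'))
E
python3 - <<'E'
from h import *
im,dd,C=snap('wrist','w_hov'); P=cloud(dd,C); zt=robot.read_position()[2]-.009
m=mask(im,'red')&(abs(P[...,2]-zt)<.008); q=P[m]; l=np.array([L(p) for p in q]); print(len(q),'slope x',np.polyfit(l[:,0],l[:,2],1)[0],'z',np.median(l[:,2])-zt,'x',np.percentile(l[:,0],[1,99]),'y',np.percentile(l[:,1],[1,99]))
E
python3 desc.py .080 .060 .002
```

```text
3873 slope x 0.002502539453609136 z 0.00016540348871954547 x [0.55851342 0.60298405] y [-0.00268359  0.02038507]
80.0 zb_act 80.0 dy 0.43 f [ 0.66 -0.33  0.01] t 14.15
78.2 zb_act 78.7 dy 0.81 f [ 0.77 -1.1   3.78] t 14.43
76.4 zb_act 78.0 dy 1.33 f [ 1.61 -1.86  9.25] t 14.70
STOP
```

That was my formula error: above zb = 70 mm the y target should stay at the crack centre, and the edge brushed the yellow ridge with about 9 N. Backing up, clamping the formula and rechecking.

```bash
sed -i 's/-.5\*(zb-.062))/-.5*(min(zb,.070)-.062))/' h.py; python3 - <<'E'
from h import *
import json
s=json.load(open('s.json'))
p=np.array(robot.read_position()); robot.servo_line([p[0],p[1],.086+.079],speed=.03)
robot.servo_line([*L2W(.5517,yc(.08)+.0005),.086+.079],ori(s['th']),speed=.03); robot.dwell(.3)
print(F(5)-s['f0'],1e3*(L(robot.read_position())[1]-yc(.08)))
im,d,C=snap('top','t1'); P=cloud(d,C); l=P[...,:2]@np.array([[np.cos(a0),-np.sin(a0)],[np.sin(a0),np.cos(a0)]])
for k in('yellow','blue','green'):
    m=mask(im,k)&(abs(l[...,0]-.5515)<.06)&(abs(l[...,1]-.01)<.08); r=l[m]; print(k,len(r),np.median(r,0),np.percentile(P[m][:,2],95))
snap('scene','s2'); i=cv2.imread('pics/s2.png')[160:310,150:310]; cv2.imwrite('pics/s2_c.png',cv2.resize(i,None,fx=4,fy=4,interpolation=cv2.INTER_CUBIC))
E
```

```text
[ 0.22109905 -0.30903361 -0.43704765] 0.4537307560658777
yellow 59 [ 0.50164598 -0.00365498] 0.10598341462058124
blue 164 [ 0.52062678 -0.02483962] 0.08059774105409961
green 100 [0.51521977 0.02526669] 0.08120026128515104
```

View pics/s2_c.png

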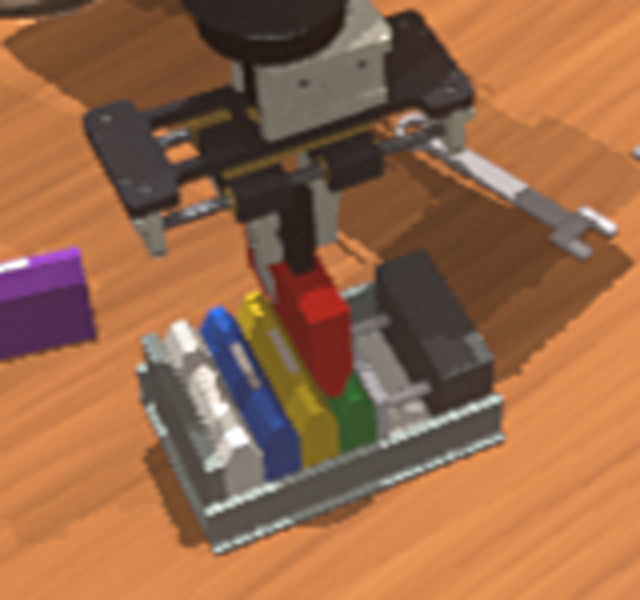

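The row is undisturbed and the red edge now sits over the crack at about (340,392). Descending.

```bash
python3 desc.py .080 .056 .002
```

```text
80.0 zb_act 79.9 dy 0.48 f [ 0.09 -0.6   0.34] t 16.36
78.0 zb_act 77.9 dy 0.49 f [ 0.17 -0.92  0.  ] t 16.63
76.0 zb_act 75.9 dy 0.49 f [-0.01 -0.17 -0.33] t 16.91
74.0 zb_act 73.9 dy 0.50 f [-0.4  -0.34  0.29] t 17.18
72.0 zb_act 71.9 dy 0.48 f [ 0.29 -0.12  0.37] t 17.46
70.0 zb_act 70.0 dy 0.65 f [-0.03  1.22  0.07] t 17.73
68.0 zb_act 68.1 dy 0.64 f [0.66 0.36 0.71] t 18.02
66.0 zb_act 66.0 dy 0.63 f [1.12 0.1  1.14] t 18.30
64.0 zb_act 63.9 dy 0.56 f [1.19 0.82 2.02] t 18.58
62.0 zb_act 61.8 dy 0.57 f [0.86 1.27 1.07] t 18.87
60.0 zb_act 59.8 dy 0.52 f [0.76 1.21 0.73] t 19.15
58.0 zb_act 57.8 dy 0.57 f [1.62 1.57 1.25] t 19.43
56.0 zb_act 55.8 dy 0.63 f [0.93 0.29 0.83] t 19.73
```

```bash
sed -i 's/"d": [0-9.]*/"d": 0.001/' s.json; python3 desc.py .056 .036 .002; python3 - <<'E'
from h import *
snap('scene','s3'); i=cv2.imread('pics/s3.png')[160:310,150:310]; cv2.imwrite('pics/s3_c.png',cv2.resize(i,None,fx=4,fy=4,interpolation=cv2.INTER_CUBIC)); snap('wrist','w3')
E
```

```text
56.0 zb_act 55.8 dy 0.74 f [ 0.67 -0.26  0.09] t 20.00
54.2 zb_act 53.9 dy 0.77 f [ 0.89 -0.99  0.23] t 20.27
52.4 zb_act 52.1 dy 0.83 f [ 0.18 -1.59  0.14] t 20.55
50.5 zb_act 50.3 dy 0.88 f [ 0.55 -1.92  0.5 ] t 20.82
48.7 zb_act 48.5 dy 0.93 f [ 0.64 -2.09  0.28] t 21.10
46.9 zb_act 46.7 dy 0.98 f [ 0.69 -2.16  0.61] t 21.38
45.1 zb_act 44.9 dy 0.98 f [ 0.82 -1.94  0.28] t 21.65
43.3 zb_act 43.1 dy 1.00 f [ 0.98 -1.62  0.4 ] t 21.93
41.5 zb_act 41.2 dy 1.03 f [ 0.79 -2.26 -0.72] t 22.20
39.6 zb_act 39.4 dy 0.99 f [-0.47 -1.49 -0.28] t 22.48
37.8 zb_act 37.7 dy 1.00 f [ 0.44 -1.82 -0.1 ] t 22.75
36.0 zb_act 35.9 dy 0.99 f [ 0.53 -1.89 -0.59] t 23.02
```

View pics/s3_c.png

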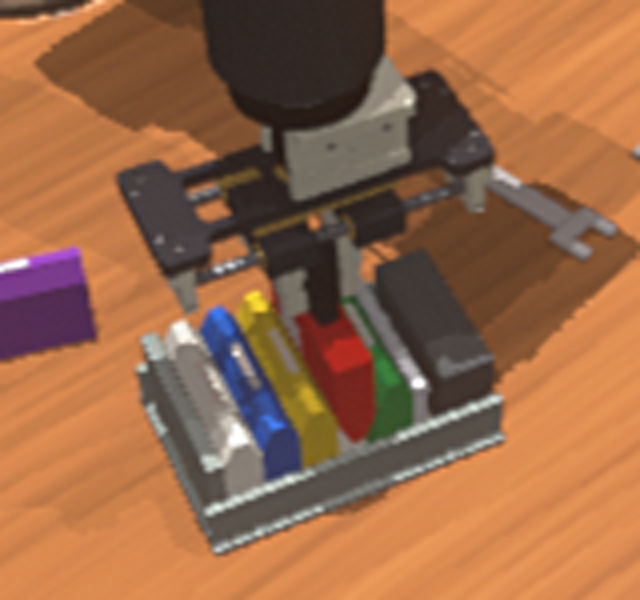

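View pics/w3.png

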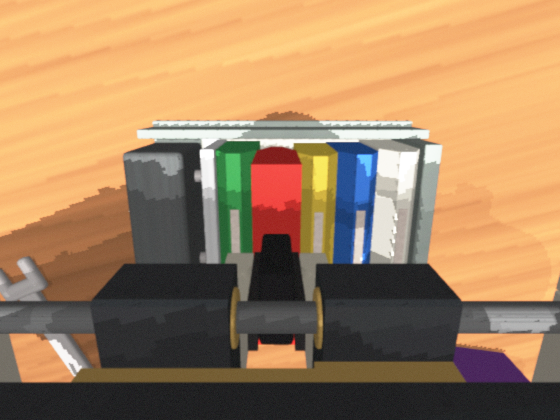

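Red is wedged between green and yellow. All cases are upright, and only the spring load of about 2 N is felt. Continuing down, then pressing.

```bash
sed -i 's/"d": [0-9.]*/"d": 0.0006/' s.json; python3 desc.py .035 .0105 .0031; cat > press.py <<'E'
from h import *
import json
s=json.load(open('s.json')); f0=np.array(s['f0']); R=ori(s['th']); x,y=.5517,yc(.01)+.0005
z=.0105+.079; f=F(3)-f0; n=0
while f[2]<10 and n<40 and z>.079:
    z-=.0004 if f[2]<3 else .0002; robot.servo_line([*L2W(x,y),z],R,speed=.01); f=F(3)-f0; n+=1
    print(f'{1e3*(z-.079):.2f} act {1e3*(robot.read_position()[2]-.079):.2f}',f.round(2))
t=robot.read_t(); 
while robot.read_t()-t<1.3:
    dz=np.clip((12.5-f[2])*3e-5,-2e-4,1e-4); z-=dz; robot.servo_line([*L2W(x,y),z],R,speed=.01); f=F(4)-f0
    print('hold',f'{robot.read_t()-t:.2f} {1e3*(robot.read_position()[2]-.079):.2f}',f.round(2))
E
python3 press.py
```

```text
35.0 zb_act 35.0 dy 0.73 f [ 0.56 -1.24 -0.46] t 23.40
31.9 zb_act 31.8 dy 0.70 f [ 0.07 -0.78 -1.01] t 23.73
28.9 zb_act 28.7 dy 0.69 f [ 0.35 -0.18 -0.86] t 24.05
25.8 zb_act 25.6 dy 0.68 f [ 0.36  0.54 -1.56] t 24.38
22.8 zb_act 22.6 dy 0.66 f [ 1.5   0.94 -0.97] t 24.70
19.7 zb_act 19.5 dy 0.67 f [ 1.07  1.04 -1.25] t 25.02
16.6 zb_act 16.4 dy 0.63 f [ 0.96  1.43 -1.25] t 25.35
13.6 zb_act 13.3 dy 0.65 f [ 1.4   1.41 -1.75] t 25.68
10.5 zb_act 10.3 dy 0.66 f [ 1.22  2.37 -1.31] t 26.00
10.10 act 10.18 [1.04 3.74 0.09]
9.70 act 9.84 [-0.12  4.02  2.73]
9.30 act 9.43 [0.13 4.77 3.55]
9.10 act 9.18 [-0.42  4.69  3.62]
8.90 act 8.98 [0.21 4.94 2.82]
8.50 act 8.51 [-0.    5.05  2.39]
8.10 act 8.15 [0.52 4.88 2.56]
7.70 act 8.06 [0.19 4.95 5.17]
7.50 act 8.04 [0.22 4.97 6.92]
7.30 act 8.01 [-1.31  5.3   8.06]
7.10 act 7.95 [-0.91  5.15  9.14]
6.90 act 7.88 [-1.24  5.2  10.49]
hold 0.28 7.89 [-1.24  5.01 10.7 ]
hold 0.57 7.87 [-1.82  5.02 10.64]
hold 0.85 7.87 [-1.52  4.53 11.44]
hold 1.13 7.90 [-1.4   5.05 11.85]
hold 1.42 7.88 [-1.51  4.93 12.02]
```

It is home: it stops at 8.0 mm, which is the rack floor. It leans about 5 N on yellow, so I'll relax y by 0.5 mm and hold the press again nearer 13 N. Then unload, release and retreat.

```bash
cat > p2.py <<'E'
from h import *
import json
s=json.load(open('s.json')); f0=np.array(s['f0']); R=ori(s['th']); x=.5517; z=.0069-.0004+.079
f=F(4)-f0; print(f.round(2))
for dy in (.0008,.0011): robot.servo_line([*L2W(x,yc(.01)+dy),z],R,speed=.01)
t=robot.read_t()
while robot.read_t()-t<1.3:
    f=F(4)-f0; print('hold',f'{robot.read_t()-t:.2f} {1e3*(robot.read_position()[2]-.079):.2f}',f.round(2))
    z-=np.clip((13-f[2])*5e-5,-2e-4,1e-4); robot.servo_line([*L2W(x,yc(.01)+dy),z],R,speed=.01)
while f[2]>2.5 and z<.0882: z+=.0003; robot.servo_line([*L2W(x,yc(.01)+dy),z],R,speed=.02); f=F(3)-f0
print('unload',f.round(2),1e3*(robot.read_position()[2]-.079))
robot.move_gripper(.45); p=np.array(robot.read_position()); print(robot.read_grip_width())
robot.servo_line([p[0],p[1],p[2]+.1],speed=.06)
robot.servo_line([p[0],p[1],.25],speed=.15); robot.dwell(.3)
print(F(4),robot.read_t())
im,d,C=snap('wrist','w4'); snap('scene','s4'); snap('top','t4'); i=cv2.imread('pics/s4.png')[160:310,150:310]; cv2.imwrite('pics/s4_c.png',cv2.resize(i,None,fx=4,fy=4,interpolation=cv2.INTER_CUBIC))
P=cloud(d,C); l=P@np.array([[np.cos(a0),-np.sin(a0),0],[np.sin(a0),np.cos(a0),0],[0,0,1]])
for k in('green','red','yellow','blue'):
    m=mask(im,k)&(abs(l[...,0]-.5515)<.06)&(abs(l[...,1]-.01)<.08)&(l[...,2]>.0755)&(l[...,2]<.082); q=l[m]
    print(k,len(q),'x',np.percentile(q[:,0],[1,99]).round(4),'y',np.percentile(q[:,1],[2,98]).round(4),'z',np.median(q[:,2]).round(4),'slope',np.polyfit(q[:,0],q[:,2],1)[0].round(4),np.polyfit(q[:,1],q[:,2],1)[0].round(4))
E
python3 p2.py
```

```text
[-1.74  4.82 11.78]
hold 0.03 7.83 [-0.99  2.17 12.84]
hold 0.32 7.83 [-0.95  1.61 13.02]
hold 0.60 7.84 [-1.31  1.82 12.63]
hold 0.88 7.86 [-1.33  1.8  13.13]
hold 1.17 7.87 [-1.04  2.02 13.02]
unload [-0.04 -2.34 -0.11] 7.951639497759872
0.44847831496170265
[-0.34008018 -0.15953628  0.23384666] 38.0083
green 777 x [0.5046 0.6024] y [0.0392 0.0493] z 0.0774 slope -0.0006 0.0001
red 1743 x [0.5011 0.5998] y [0.0094 0.0319] z 0.0776 slope -0.0004 -0.0025
yellow 848 x [0.5024 0.6006] y [-0.0085  0.0015] z 0.0774 slope -0.0006 -0.005
blue 821 x [0.5034 0.6015] y [-0.0326 -0.0226] z 0.0774 slope 0.0003 -0.035
```

View pics/w4.png

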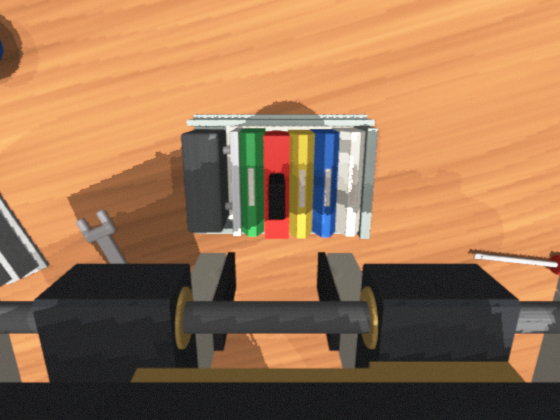

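View pics/s4_c.png

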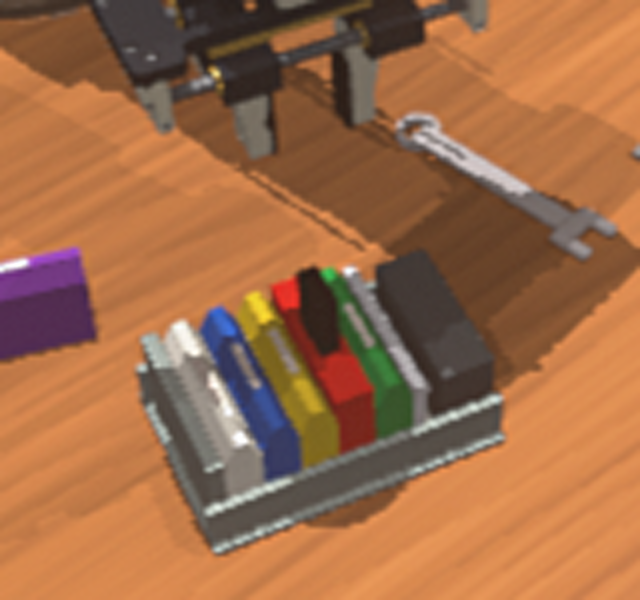

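View pics/t4.png

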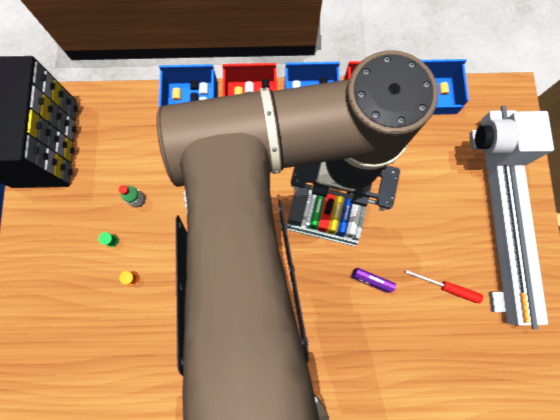

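Red stands level at 77.6 mm (nominal 78), between yellow and green and flush with yellow. Everything is upright and the bystanders in view are unmoved. Handing in.

```bash
python3 -c "
from rig import robot
robot.job_done(); print(robot.read_t())"
```

```text
the job is handed in; nothing more can be done
the job is handed in; nothing more can be done
```

The red case is filed in the rack between the yellow and green cases, on yellow's sprung-plate side, and I handed the job in at about 38 s.

- **Insertion:** I wedged it down the yellow/green crack. Until the last few millimetres the sideways load was at most about 2.5 N, roughly the spring force.
- **Press:** I held it at 12.6–13.1 N for about 1.2 s, after a first hold of about 1.4 s at 10.6–12 N. I then unloaded, released and backed off.
- **Last checks:**
  - The case underside stopped at 8.0 mm, the height of the rack floor.
  - The red top measured 77.6 mm against 78 nominal and is level.
  - Yellow, blue and green are upright with tops at 77.4 mm. Yellow and blue have not moved along the row.
  - White also looks upright, but I did not measure it.
  - The tool force was near zero after backing off.

**What went wrong or disagreed:**
- **Ridge contact:** My first approach was offset by a formula mistake, and the red edge pressed on the yellow ridge with about 9 N. I backed off, found nothing shifted, and corrected it.
- **Grip tilt:** The case tilted 1.3° in the grip, and I compensated by tilting the tool.
- **Side load at the bottom:** The case leaned on yellow with about 5 N until I eased it off before the final press.
- **Bystanders:** In the last pictures the arm hid part of the bench. The spools, glue and screwdriver showed unmoved in the top view and the spanner in the scene crop. I did not recheck the bowl after the case was placed.

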